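# Hang a hook-on shelf bracket on a slotted stand and press it home

### The job

Pick up the shelf bracket that has two hooks on its back, put both hooks through the two slots of the stand, then press it down gently, by feel, until it is fully home and the spring catch clicks out over its rear edge, and let go. Never push with more than about 25 N, and leave the other things on the bench where they are.

Things in the scene. Friction and masses are not known exactly. Their poses are not given: they have to be found in the camera images.
- bracket_grip (a point): Loose steel bracket (0.3 kg): middle of its upright web, 12 mm thick along y, x = -25 to +33 mm, top 16 mm higher; grasp the web across y from above. Axes: x to the hooked back, z up. It stands on a shelf plate 90 x 80 x 6 mm, underside 54 mm below this point, from x = -40 (front, 6 mm lip) to x = +50 (flat rear face). The back's middle is an open window.
- bracket_hooks (a point): Point on the same bracket midway between its two hooks, on the rear face, level with the undersides of their necks (50 mm behind and 4 mm above bracket_grip). Hooks at y = -30 and +30, 8 mm wide: neck 6 mm tall, going back to a tongue at x = 7.5 to 13.5 mm that hangs from 6 mm above to 14 mm below this point.
- stand: Fixed stand with an upright panel 100 mm wide, 5 mm thick, on two posts behind it. Origin: on the bench below the middle of the panel's front face; the face is the plane x = 0 and looks to -x, z up. A foot 12 mm high runs from x = -20 to +44. Hung fully home, bracket_grip is at x = -50 (up to 2.5 mm farther out), y = 0, z nominally 116 mm, really 104 to 140 with the panel's height.
- slots_nominal (a point): Point fixed to the stand: midway between the panel's two slots, on its front face, at the NOMINAL height of their bottom edges (120 mm). Slots at y = -30 and +30, 12 mm wide, 23.5 tall; panel top 45 above. The panel is clamped at an unmeasured height: all of it 12 mm lower to 24 mm higher; find the slots by feel or eye. Hooks go in 14 to 17.5 mm above home; home: necks rest on the bottom edges.
- catch (a joint): Spring leaf, 16 mm wide, in the panel's middle below slot level, hinged at its top; 0 = out (foot about 7 mm out of the face), grows as it is pushed in (rad, about 0.35 flush). The rear edge of the bracket's shelf plate pushes it in on the way down (takes about 5 to 15 N downward); when the bracket is fully home it springs back to 0, just above the plate.
- angle_centre (a point): Centre of a plain steel angle piece without hooks (76 x 70 x 52 mm), loose, not to be used; it stands where the bracket could have stood.
- nut: Loose thumb nut, 27 mm across, 14 mm high, origin at its underside; a bystander.
- dish: Loose screw dish, 68 mm across, 15 mm high, origin at its underside; a bystander.
- obj: Loose microscope objective, 25 mm across, 40 mm high, origin at its underside; a bystander.
- tissue: Loose box of lens tissue, 95 x 62 x 21 mm, origin at its underside; a bystander.

How it is judged:
On the way, in this order (a step that is already met when the one before it is completed fails the run):
1. the bracket is lifted clear of the bench (height (world z) of bracket_grip above 0.075 m), for 0.2 s.
2. both hooks stand in the slots, the rear face within 3.5 mm of the panel, and the rear edge of the bracket pushes the catch in (x of bracket_grip in the frame of stand between -0.0535 and -0.047 m and y of bracket_grip in the frame of stand between -0.005 and 0.005 m and value of joint catch above 0.12 rad and z of bracket_grip in the frame of stand above 0.1 m), for 0.05 s.
At the end, for the whole second after the job is handed in: The bracket hangs at rest by both hooks, released: its grip point is within 5 mm of the middle, 47 to 54 mm before the panel face, 101 to 143 mm above the bench, tilted under 0.09 rad, square within 0.12 rad; the spring catch is out (under 0.06 rad) over its rear edge (x of bracket_grip in the frame of stand between -0.054 and -0.047 m and y of bracket_grip in the frame of stand between -0.005 and 0.005 m and z of bracket_grip in the frame of stand between 0.101 and 0.143 m and angle between bracket_grip's own z axis and vertical below 0.09 rad and angle between the x axis of bracket_grip and the x axis of stand, either way round below 0.12 rad and value of joint catch below 0.06 rad and linear speed of bracket below 0.02 m/s); the robot touches nothing.
It fails at once if the bracket or the robot loads the stand with more than 65 N (leverage at hooks and rear edge counted; about 30 N of push) (contact force between any of bracket, the arm, the fingers and stand above 65 N).
It fails at once if another thing on the bench is shifted by more than 25 mm (distance of any of angle_centre, nut, dish, obj, tissue from where it was at the start of the episode above 0.025 m).
It also fails if it takes over 48 s, if anything falls off the work surface, if the arm or the gripper's body presses on something with over 40 N, if the wrist force passes 120 N, or if a joint passes its speed limit or range.

### The arm

A 6-joint arm with a two-finger parallel gripper is mounted at the origin on the work surface; the furniture and walls round the work are solid. World frame = base frame: x ahead of the robot, y to its left, z up, the work surface at z = 0. Lengths are in m, angles in rad, forces in N, time in s.
With the tool pointing down it reaches from about 0.3 to 0.875 m from the base axis. Payload 6.4 kg.
Tool frame: the origin (TCP) lies where the fingers leave the gripper's body, on its centre line; the fingertips stand 73 mm ahead of it and the grasp point (between the pads) lies 54 mm ahead of it; z points along the fingers, y is the line along which they close (so a half turn about z gives the same grasp; the last joint's range is limited). The gripper opens to 85 mm and grips with 20 to 120 N. Pads are 22 mm wide; open, the fingers measure 114 mm over their backs; the gripper's body (76 mm by 85 mm) begins 54 mm behind the grasp point. The pads swing forward as they close: fully open they stand 13 mm farther back than shut.
Start: joints at [-1.449, 0.181, 1.607, -0, 1.354, -0.206], TCP at [0.185, -0.544, 0.304] pointing down, gripper open.
Joint ranges: [-2.99, 2.99], [-0.89, 2.07], [0.3, 2.58], [-1.14, 4.28], [0, 2.63], [-3.12, 3.12]. Speed limits (rad/s): [2.57, 2.57, 3.01, 3.14, 3.14, 3.14].

### API

Orientations are given as a unit quaternion [w, x, y, z].
In Python, from bench import ctrl gives the robot as it stands.
- The arm moves only by the tool carry_out, never from a script. Its argument "steps" is one flat list of numbers, 7 for each row, row after row: the shift along the tool's x, y, z in m, then the turn, a rotation vector about the tool's x, y, z in rad, then the opening, from 0 (shut) to 1 (fully open). In form: [dx, dy, dz, wx, wy, wz, claw, dx, dy, dz, wx, wy, wz, claw, ...]. A call has 1 to 20 rows; each row is the pose to reach, as a shift and turn from the pose commanded when the call began, along the tool's axes at that moment; what a row does not reach only later rows make up. A row lasts 1/10 s, in which the tool goes at most 50 mm and 8.59 degrees, less where a joint would pass 70% of its speed; a pose out of reach is approached as far as the arm can. A call with a gripper value outside its range is refused whole. The fingers move at their own pace and stop on an object; the grip force is fixed at half the most. Time passes only in rows, so rows that repeat a pose let the fingers close. It gives the time, the measured TCP pose, the force, the opening and the grip force at its end, in the units of the state.
- ctrl.get_obs(): the state, without advancing time (a new reading comes with each control period).
- ctrl.camera(name): name is "scene" or "side" or "wrist"; returns the picture (400x640x3 uint8, red, green, blue); there is no depth.
- ctrl.camera_params(name): a dict with "vertical_fov" (degrees; the focal length in pixels is half the picture's height over the tangent of half this angle, whatever the lens; pixels are square), "cx", "cy" (the principal point, pixels), "cam_to_world" (4x4, takes a point from camera to world coordinates); the wrist camera has in their place "hand_eye" (4x4, takes a point from camera to tool coordinates, whose origin is the TCP and whose axes are the flange's). Camera axes: x right, y down, z forward; pixel columns grow to the right and rows downward; lengths in m; the calibration is good to about 2 mm. A picture is of the moment at which its call begins: read the wrist's pose just before it. camera_params takes no time and is no camera call.
- ctrl.hand_in(): hands the job in; it is judged then, once.
The state is a dict: "time_s": time; "q": joint angles; "dq": joint speeds; "joint_efforts": joint torques, N m; "eef_pos": TCP position; "eef_rot": TCP orientation; "wrist_force": force on the tool from outside, world axes, zero at the start; "torque": the same for the moment, N m; "opening": opening from 0.0 (shut) to 1.0 (fully open); "grasp_force": force on a finger pad.
Only numpy, scipy, OpenCV 4.12 (cv2) and the standard library are available. Lean on these libraries where they do the work, as an engineer would, in place of code of your own. Each camera call takes 0.05 s, during which the arm holds its last target. There are 200 camera calls.

## Working session

There is one attempt and no reset: what is moved stays moved. The work goes in short steps, Python scripts to look and compute and a tool call to move; the robot and the scene stay as the last step left them, time stands still between calls to the robot, and variables do not carry over. Pictures are saved under pics/ and viewed, at most 12 in all, crops included, and the job is handed in when it is done.

Besides the shell and the picture viewer there is one more tool, called after "Emit:" as name(argument=value, ...) on one line, values as JSON. carry_out: Moves the arm, as the interface text tells. Its arguments: {"type":"object","properties":{"steps":{"type":"array"}},"required":["steps"]}

```bash
mkdir -p pics
cat > h.py <<'E'
import numpy as np, cv2
from bench import ctrl
from scipy.spatial.transform import Rotation as R
def shot(name,fn):
    o=ctrl.get_obs(); im=np.array(ctrl.camera(name)); cv2.imwrite('pics/'+fn,im[:,:,::-1]); return o,im
def cam(name,o=None):
    p=ctrl.camera_params(name); f=200/np.tan(np.radians(p['vertical_fov'])/2)
    if name=='wrist':
        T=np.eye(4); w,x,y,z=o['eef_rot']; T[:3,:3]=R.from_quat([x,y,z,w]).as_matrix(); T[:3,3]=o['eef_pos']; T=T@np.array(p['hand_eye'])
    else: T=np.array(p['cam_to_world'])
    return f,p['cx'],p['cy'],T
def ray(c,u,v):
    f,cx,cy,T=c; d=T[:3,:3]@np.array([(u-cx)/f,(v-cy)/f,1]); return T[:3,3],d/np.linalg.norm(d)
def onz(c,u,v,z):
    o,d=ray(c,u,v); return o+d*(z-o[2])/d[2]
def proj(c,P):
    f,cx,cy,T=c; q=T[:3,:3].T@(np.array(P)-T[:3,3]); return q[:2]/q[2]*f+[cx,cy]
def tri(c1,p1,c2,p2):
    o1,d1=ray(c1,*p1);o2,d2=ray(c2,*p2)
    s=np.linalg.lstsq(np.c_[d1,-d2],o2-o1,rcond=None)[0]; a=o1+d1*s[0];b=o2+d2*s[1]; return (a+b)/2,np.linalg.norm(a-b)
E
python3 - <<'E'
from h import *
for n in ['scene','side','wrist']:
    o,im=shot(n,n+'0.png'); f,cx,cy,T=cam(n,o); print(n,round(f,1),cx,cy,T.round(3).tolist())
print(o['eef_pos'],o['eef_rot'],o['wrist_force'])
E
```

```text
scene 517.9 312.9196541985905 197.14692048011216 [[0.768, -0.256, 0.587, -0.185], [-0.641, -0.294, 0.709, -0.547], [-0.009, -0.921, -0.39, 0.529], [0.0, 0.0, 0.0, 1.0]]
side 493.6 325.10911277635654 208.2268522262107 [[0.987, -0.121, 0.105, 0.36], [-0.159, -0.651, 0.743, -0.433], [-0.022, -0.75, -0.661, 0.708], [0.0, 0.0, 0.0, 1.0]]
wrist 302.4 318.72057957036264 204.27597812372275 [[0.322, -0.912, -0.255, 0.25], [-0.947, -0.31, -0.085, -0.521], [-0.001, 0.269, -0.963, 0.372], [0.0, 0.0, 0.0, 1.0]]
[ 0.18510214 -0.54399298  0.30308185] [-7.82692913e-04  9.86595351e-01  1.63183944e-01  2.08048344e-05] [-0.09461997 -1.47083832 -0.00644529]
```

View pics/scene0.png

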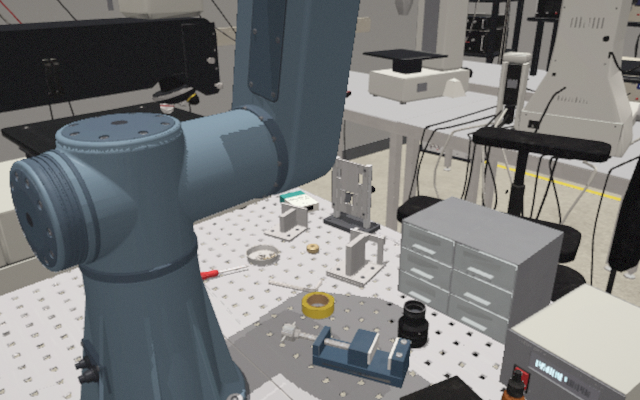

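View pics/side0.png

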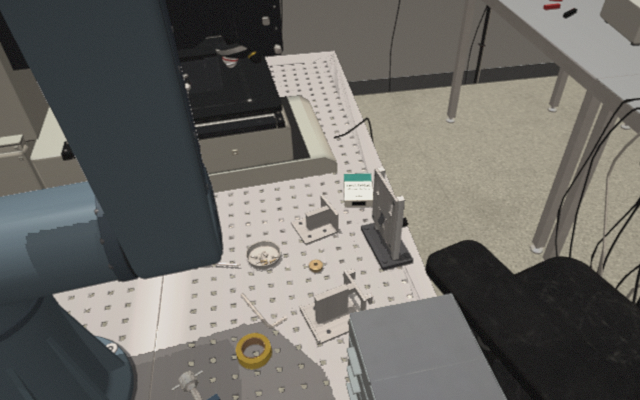

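The scene view shows the hooked bracket near (357,258), the plain angle at (288,222) and the stand at (352,195). In the side view the bracket is near (338,308), the angle at (318,220) and the stand at (388,225). I'll enlarge both in one picture.

Run:
```python
import cv2,numpy as np
a=cv2.imread('pics/scene0.png')[150:290,310:400];b=cv2.imread('pics/side0.png')[165:345,290:420]
a=cv2.resize(a,None,fx=4,fy=4,interpolation=cv2.INTER_CUBIC);b=cv2.resize(b,None,fx=3.2,fy=3.2,interpolation=cv2.INTER_CUBIC)
m=np.zeros((576,780,3),np.uint8);m[:560,:360]=a;m[:b.shape[0],362:362+b.shape[1]]=b
cv2.imwrite('pics/crop1.png',m);print(b.shape)
```

```text
(576, 416, 3)
```

View pics/crop1.png

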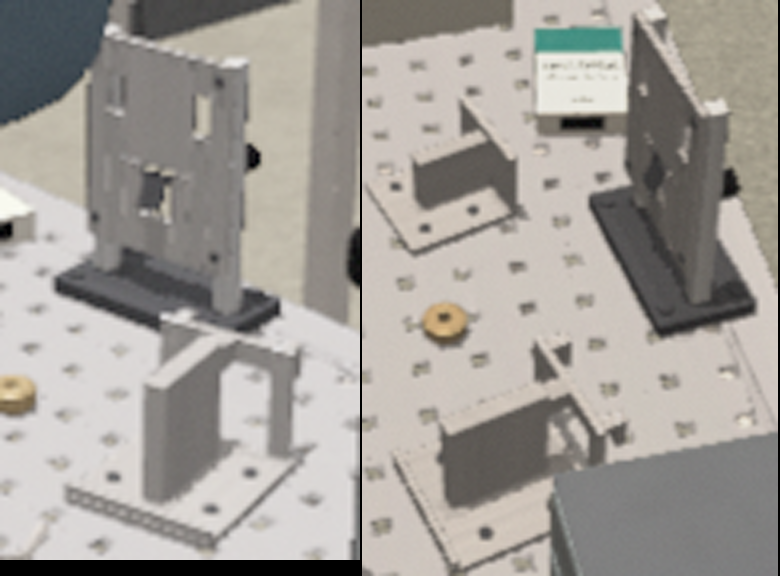

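Scene (left): bracket web front top edge at crop (145–170,385), lip corners (68,492) and (213,545), panel top corners (107,35) and (243,65). Side (right): web top runs (445,425)–(565,385), plate front corners (395,455) and (458,570), and the foot's front edge (590,200)–(658,322). The panel top corners are at (635,15) and (708,108).

Run:
```python
from h import *
S=cam('scene');D=cam('side')
s=lambda x,y:(310+x/4,150+y/4)
d=lambda x,y:(290+(x-362)/3.2,165+y/3.2)
np.set_printoptions(precision=4,suppress=True)
def P(n,a,b): print(n,*tri(S,s(*a),D,d(*b)))
P('lipL',(68,490),(395,455));P('lipR',(213,542),(458,567))
P('webfrontL',(145,384),(445,422));P('hookL',(163,318),(536,340));P('hookR',(298,352),(622,430))
P('plateRR',(310,452),(362+0,0))
P('panL',(107,33),(635,15));P('panR',(243,65),(708,108))
P('footFL',(57,278),(590,200))
P('slotRbot',(193,132),(685,150));P('slotLbot',(110,105),(643,95))
for n,q,z in [('webf1',d(445,424),.07),('webr',d(560,385),.07),('lipLs',d(395,455),.012),('lipRs',d(458,570),.006),('footFL',d(590,200),.012),('footFR',d(658,322),.012),('footRR',d(752,300),.012)]: print(n,onz(D,*q,z))
for n,q,z in [('webfL',s(145,384),.07),('webfR',s(170,388),.07),('lipL',s(68,490),.012),('lipR',s(213,540),.012),('plRR',s(312,450),.006),('footFL',s(57,280),.012),('footFR',s(215,322),.012),('footRR',s(278,300),.012)]: print(n,onz(S,*q,z))
```

```text
lipL [0.3869 0.105  0.0036] 0.0022817703392322302
lipR [0.4105 0.03   0.0009] 0.0029217713326053375
webfrontL [0.412  0.0773 0.0631] 0.000409579668854812
hookL [0.4688 0.1247 0.0615] 7.499248578938992e-05
hookR [0.5018 0.0626 0.0551] 0.0007793185659102471
plateRR [0.3742 0.0067 0.2204] 0.26908167664128
panL [0.5544 0.2656 0.1603] 0.007131914026806879
panR [0.5735 0.1791 0.1599] 0.007178156468530609
footFL [0.5343 0.2816 0.0071] 0.00039059717698946065
slotRbot [0.5695 0.2069 0.1112] 0.0013929374832063418
slotLbot [0.5565 0.2581 0.1142] 0.005788486356484166
webf1 [0.4114 0.0704 0.07  ]
webr [0.4738 0.0849 0.07  ]
lipLs [0.3862 0.0999 0.012 ]
lipRs [0.4095 0.0266 0.006 ]
footFL [0.533  0.2769 0.012 ]
footFR [0.5501 0.1684 0.012 ]
footRR [0.6092 0.1754 0.012 ]
webfL [0.4033 0.0684 0.07  ]
webfR [0.4093 0.058  0.07  ]
lipL [0.3775 0.093  0.012 ]
lipR [0.3988 0.0172 0.012 ]
plRR [0.5009 0.0498 0.006 ]
footFL [0.5257 0.2715 0.012 ]
footFR [0.5563 0.1733 0.012 ]
footRR [0.6029 0.1697 0.012 ]
```

Run:
```python
from h import *
S=cam('scene');D=cam('side')
print(tri(S,(403,238),D,(350,313)),tri(S,(401,285),D,(350,370)))
```

```text
(array([ 0.45626438, -0.00930336,  0.10725563]), np.float64(0.02186904959856903)) (array([ 0.4468114 , -0.03286955,  0.01502877]), np.float64(0.00350385281886763))
```

Emit:
carry_out(steps=[0.04, -0.03, -0.02, 0, 0, 0, 1, 0.08, -0.07, -0.03, 0, 0, 0, 1, 0.12, -0.11, -0.03, 0, 0, 0, 1, 0.155, -0.145, -0.03, 0, 0, 0, 1, 0.19, -0.18, -0.03, 0, 0, 0, 1, 0.225, -0.215, -0.03, 0, 0, 0, 1, 0.26, -0.25, -0.03, 0, 0, 0, 1, 0.295, -0.285, -0.03, 0, 0, 0, 1, 0.33, -0.32, -0.03, 0, 0, 0, 1, 0.365, -0.355, -0.03, 0, 0, 0, 1, 0.4, -0.39, -0.03, 0, 0, 0, 0.6, 0.43, -0.425, -0.03, 0, 0, 0, 0.6, 0.46, -0.46, -0.03, 0, 0, 0, 0.6, 0.49, -0.495, -0.03, 0, 0, 0, 0.6, 0.51, -0.53, -0.03, 0, 0, 0, 0.6, 0.52, -0.545, -0.03, 0, 0, 0, 0.6, 0.52, -0.545, -0.03, 0, 0, 0, 0.6, 0.52, -0.545, -0.03, 0, 0, 0, 0.6, 0.52, -0.545, -0.03, 0, 0, 0, 0.6])

```text
time_s: 2.05
eef_pos: [0.5018, 0.138, 0.3337]
eef_rot: [0.0, 0.987, 0.163, -0.0]
wrist_force: [1.2, 0.5, 0.2]
opening: 0.599
grasp_force: 0.0
```

Run:
```python
from h import *
o,im=shot('wrist','w1.png'); import json; json.dump({k:np.array(o[k]).tolist() for k in o},open('w1.json','w'))
print(o['time_s'],o['eef_pos'],o['eef_rot'],o['opening'])
```

```text
2.05 [0.50180587 0.13802021 0.33373044] [ 1.51858638e-04  9.86686183e-01  1.62635468e-01 -2.39071369e-04] 0.5986678247024617
```

View pics/w1.png

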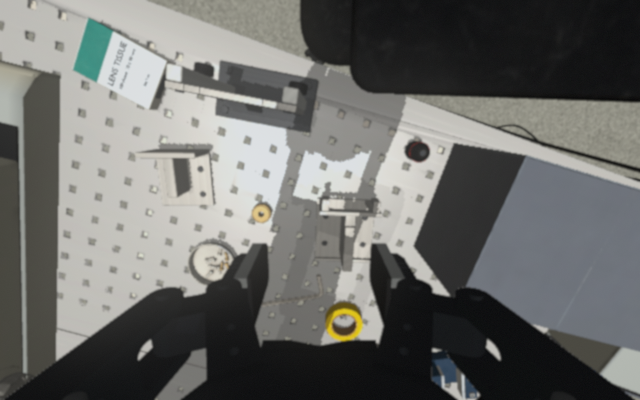

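The wrist view shows the bracket at about (345,230) with hooks toward the top, the stand panel's top edge from (168,80) to (310,100), and the plain angle at (180,170). I'll enlarge the bracket and stand.

Run:
```python
import cv2,numpy as np
im=cv2.imread('pics/w1.png')
a=cv2.resize(im[180:280,300:400],None,fx=4,fy=4,interpolation=cv2.INTER_CUBIC);b=cv2.resize(im[50:140,150:330],None,fx=4,fy=4,interpolation=cv2.INTER_CUBIC)
m=np.zeros((600,760,3),np.uint8);m[:360//1,:720]=b
m=np.zeros((590,740,3),np.uint8); b=cv2.resize(im[55:140,150:330],None,fx=4,fy=4,interpolation=cv2.INTER_CUBIC)
m[:340,:720]=b; a=cv2.resize(im[188:270,310:390],None,fx=3,fy=3,interpolation=cv2.INTER_CUBIC); m[342:588,:240]=a
cv2.imwrite('pics/crop2.png',m)
```

```text
(no output)
```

View pics/crop2.png

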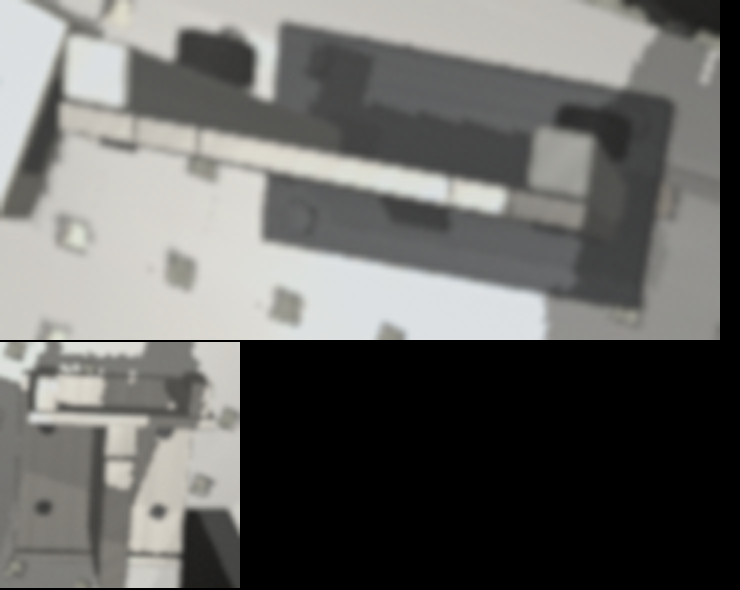

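Run:
```python
from h import *
import json
o=json.load(open('w1.json'));C=cam('wrist',o)
np.set_printoptions(precision=4,suppress=True)
a=lambda x,y:(310+x/3,188+(y-342)/3)
b=lambda x,y:(150+x/4,55+y/4)
for z in (.155,.16,.165,.17,.175,.18,.185):
    l=onz(C,*b(60,128),z);r=onz(C,*b(583,228),z);e=l-r;print(z,l,r,np.linalg.norm(e),np.degrees(np.arctan2(-e[0],e[1])),(l+r)/2)
for n,p in dict(RL=(283,25),FL=(262,240),FR=(638,305),RR=(672,98)).items(): print(n,onz(C,*b(*p),.012))
for n,p,z in [('web430L',(106,430),.07),('web430R',(134,430),.07),('web490R',(131,488),.07),('web488L',(106,488),.07),('lipL',(15,550),.012),('lipR',(183,555),.012),('backL',(30,418),.07),('backR',(195,428),.07)]: print(n,onz(C,*a(*p),z))
S=cam('scene');D=cam('side')
s=lambda x,y:(310+x/4,150+y/4); d=lambda x,y:(290+(x-362)/3.2,165+y/3.2)
W=lambda p:p
for n,p,q in [('L',(60,128),(107,36)),('R',(583,228),(238,66))]: print(n,tri(C,b(*p),S,s(*q)))
for n,p,q in [('L',(60,128),(635,18)),('R',(583,228),(703,110))]: print(n,tri(C,b(*p),D,d(*q)))
```

```text
0.155 [0.5518 0.28   0.155 ] [0.5665 0.1794 0.155 ] 0.10168180437389934 8.308977244715154 [0.5591 0.2297 0.155 ]
0.16 [0.5521 0.2776 0.16  ] [0.5665 0.179  0.16  ] 0.09963098390902707 8.308977244715138 [0.5593 0.2283 0.16  ]
0.165 [0.5524 0.2752 0.165 ] [0.5665 0.1786 0.165 ] 0.0975801634441549 8.308977244715178 [0.5594 0.2269 0.165 ]
0.17 [0.5527 0.2728 0.17  ] [0.5665 0.1782 0.17  ] 0.09552934297928266 8.30897724471523 [0.5596 0.2255 0.17  ]
0.175 [0.553  0.2704 0.175 ] [0.5665 0.1779 0.175 ] 0.0934785225144104 8.308977244715214 [0.5597 0.2241 0.175 ]
0.18 [0.5533 0.268  0.18  ] [0.5665 0.1775 0.18  ] 0.09142770204953815 8.308977244715196 [0.5599 0.2227 0.18  ]
0.185 [0.5536 0.2655 0.185 ] [0.5665 0.1771 0.185 ] 0.08937688158466589 8.308977244715178 [0.56   0.2213 0.185 ]
RL [0.5926 0.2918 0.012 ]
FL [0.531  0.2834 0.012 ]
FR [0.5497 0.1669 0.012 ]
RR [0.6105 0.1762 0.012 ]
web430L [0.4735 0.0963 0.07  ]
web430R [0.477  0.0861 0.07  ]
web490R [0.4542 0.0788 0.07  ]
web488L [0.451  0.0881 0.07  ]
lipL [0.3878 0.1053 0.012 ]
lipR [0.4107 0.0295 0.012 ]
backL [0.4687 0.1257 0.07  ]
backR [0.4853 0.0641 0.07  ]
L (array([0.5561, 0.2731, 0.1565]), np.float64(0.013760510723529597))
R (array([0.5681, 0.1773, 0.1587]), np.float64(0.004848849753241296))
L (array([0.5539, 0.2794, 0.1533]), np.float64(0.005183160684213397))
R (array([0.5674, 0.1783, 0.1645]), np.float64(0.001994914769766369))
```

Emit:
carry_out(steps=[-0.03, 0.015, 0.03, 0, 0, 0.02, 0.6, -0.06, 0.03, 0.06, 0, 0, 0.02, 0.6, -0.08, 0.0355, 0.09, 0, 0, 0.02, 0.6, -0.08, 0.0355, 0.13, 0, 0, 0.02, 0.6, -0.08, 0.0355, 0.17, 0, 0, 0.02, 0.6, -0.08, 0.0355, 0.2, 0, 0, 0.02, 0.6, -0.08, 0.0355, 0.215, 0, 0, 0.02, 0.6, -0.08, 0.0355, 0.225, 0, 0, 0.02, 0.6, -0.08, 0.0355, 0.225, 0, 0, 0.02, 0.6, -0.08, 0.0355, 0.225, 0, 0, 0.02, 0, -0.08, 0.0355, 0.225, 0, 0, 0.02, 0, -0.08, 0.0355, 0.225, 0, 0, 0.02, 0, -0.08, 0.0355, 0.225, 0, 0, 0.02, 0, -0.08, 0.0355, 0.225, 0, 0, 0.02, 0, -0.08, 0.0355, 0.225, 0, 0, 0.02, 0, -0.08, 0.0355, 0.225, 0, 0, 0.02, 0])

```text
time_s: 3.7
eef_pos: [0.4386, 0.0796, 0.11]
eef_rot: [0.0, 0.988, 0.154, 0.001]
wrist_force: [0.0, -1.1, 6.5]
opening: 0.132
grasp_force: 58.8
```

Run:
```python
from h import *
o,im=shot('wrist','w2.png')
print(o['time_s'],o['eef_pos'],o['eef_rot'],o['opening'],o['grasp_force'],o['wrist_force'],o['torque'])
```

```text
3.7 [0.43855693 0.07956413 0.11001476] [3.59906094e-04 9.88145895e-01 1.53514094e-01 9.92039774e-04] 0.13166736249602343 58.824021220207214 [ 0.03474267 -1.10875649  6.46509074] [-0.07305061  0.23776702  0.07010923]
```

View pics/w2.png

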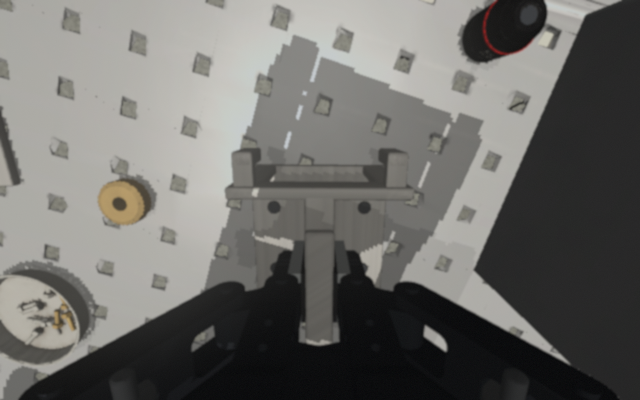

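The bracket is gripped. Its web is centred at column 319, and the hooks' tops at (245,155) and (397,155) are symmetric about it. I'll compute the bracket's offset in the tool frame and the move to the pre-insertion pose.

```bash
cat > st.py <<'E'
from h import *
np.set_printoptions(precision=4,suppress=True)
P0=np.array([.559,.228]);Y=np.radians(8.5)
def rel(o):
    w,x,y,z=o['eef_rot'];M=R.from_quat([x,y,z,w]).as_matrix()
    c,s=np.cos(Y),np.sin(Y);d=np.array(o['eef_pos'][:2])-P0
    return M,np.array([c*d[0]+s*d[1],-s*d[0]+c*d[1],o['eef_pos'][2]])
E
python3 - <<'E'
from st import *
o=ctrl.get_obs();C=cam('wrist',o);M,r=rel(o)
for n,u,v,z in [('Lrear',245,149,.064),('Rrear',397,149,.064),('backL',245,187,.07),('backR',397,187,.07),('plateRL',None,0,0)][:4]:
    print(n,M.T@(onz(C,u,v,z)-np.array(o['eef_pos'])))
print('rel',r,'yaw',np.degrees(np.arctan2(M[1,0],M[0,0])),M)
# target rel: x=-0.085,y=0 ; delta world
for xr in (-.1,-.08):
    t=P0+np.array([[np.cos(Y),-np.sin(Y)],[np.sin(Y),np.cos(Y)]])@np.array([xr,0])
    print(xr,t,M.T@np.r_[t-o['eef_pos'][:2],.20-o['eef_pos'][2]])
E
```

```text
Lrear [ 0.0581 -0.0283  0.0461]
Rrear [0.0581 0.029  0.0462]
backL [ 0.0448 -0.0277  0.0401]
backR [0.0448 0.0284 0.0401]
rel [-0.1411 -0.129   0.11  ] yaw 17.65659525776935 [[ 0.9529  0.3033  0.0021]
 [ 0.3033 -0.9529 -0.0004]
 [ 0.0019  0.001  -1.    ]]
-0.1 [0.4601 0.2132] [ 0.0612 -0.1207 -0.09  ]
-0.08 [0.4799 0.2162] [ 0.081  -0.1176 -0.09  ]
```

Emit:
carry_out(steps=[0, 0, -0.01, 0, 0, 0, 0, 0, 0, -0.03, 0, 0, 0, 0, 0, 0, -0.06, 0, 0, 0, 0, 0, 0, -0.09, 0, 0, 0, 0, 0.01, -0.02, -0.09, 0, 0, 0.03, 0, 0.02, -0.04, -0.09, 0, 0, 0.06, 0, 0.03, -0.06, -0.09, 0, 0, 0.09, 0, 0.04, -0.08, -0.09, 0, 0, 0.12, 0, 0.05, -0.1, -0.09, 0, 0, 0.15, 0, 0.058, -0.115, -0.088, 0, 0, 0.16, 0, 0.061, -0.121, -0.08, 0, 0, 0.16, 0, 0.061, -0.121, -0.075, 0, 0, 0.16, 0, 0.061, -0.121, -0.075, 0, 0, 0.16, 0, 0.061, -0.121, -0.075, 0, 0, 0.16, 0])

```text
time_s: 5.15
eef_pos: [0.4588, 0.2126, 0.1835]
eef_rot: [0.0, 0.997, 0.074, -0.001]
wrist_force: [0.2, 0.6, -2.2]
opening: 0.131
grasp_force: 58.7
```

Run:
```python
from st import *
o,im=shot('wrist','w3.png'); M,r=rel(o)
_,a=shot('scene','s3.png');_,b=shot('side','d3.png')
print(o['time_s'],r,np.degrees(np.arctan2(M[1,0],M[0,0])),o['opening'],o['wrist_force'],o['torque'])
m=np.zeros((590,790,3),np.uint8)
z=lambda i,k:cv2.resize(i[:,:,::-1],None,fx=k,fy=k,interpolation=cv2.INTER_CUBIC)
m[:375,:360]=z(a[140:265,290:410],3);m[:375,362:782]=z(b[150:275,290:430],3);m[377:587,:640]=z(im[0:210,:],1)
cv2.imwrite('pics/crop3.png',m)
```

```text
5.15 [-0.1014 -0.0004  0.1835] 8.434293672433213 0.13090466076425486 [ 0.1608  0.6339 -2.1705] [ 0.0067 -0.0215  0.0001]
```

View pics/crop3.png

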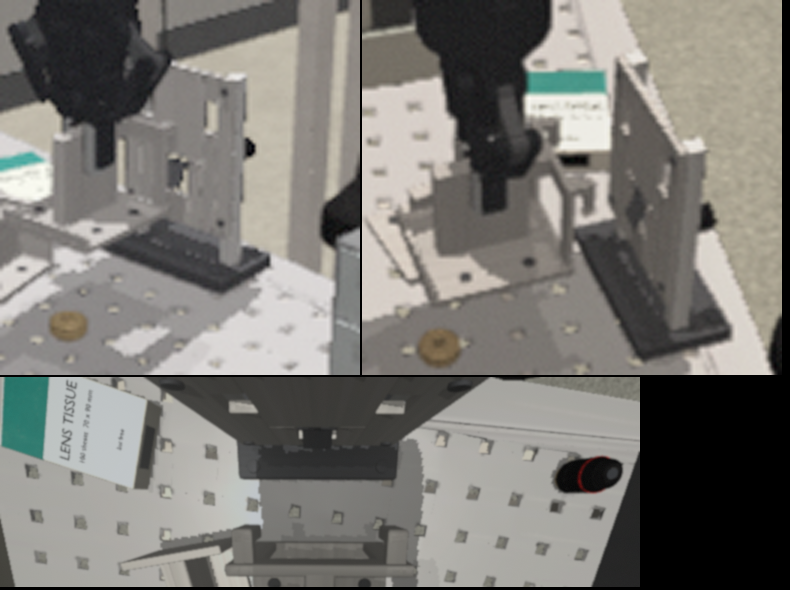

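The wrist view shows the panel face with both slots at about (243,30) and (391,30), and the hooks at u≈243 and 397, so they are nearly aligned. I'll measure the slot edges numerically.

Run:
```python
from st import *
im=cv2.imread('pics/w3.png',0)
print(im[12:46,236:252:2].mean(1).astype(int).tolist());print(im[12:46,386:402:2].mean(1).astype(int).tolist())
print(im[28:33,220:268].mean(0).astype(int).tolist());print(im[28:33,368:416].mean(0).astype(int).tolist())
for r in (140,150,160): print(r,im[r:r+4,225:265].mean(0).astype(int).tolist(),im[r:r+4,380:420].mean(0).astype(int).tolist())
o=ctrl.get_obs();C=cam('wrist',o)
c,s=np.cos(Y),np.sin(Y);n=np.array([c,s,0])
def onx(u,v,x):
    q,d=ray(C,u,v);t=(x-n@(q-np.r_[P0,0]))/(n@d);p=q+d*t-np.r_[P0,0];return np.array([n@p,-s*p[0]+c*p[1],p[2]])
for u in (244,391):
  for v in (23,36): print(u,v,onx(u,v,0),onx(u,v,.005))
```

```text
[58, 58, 58, 59, 61, 62, 64, 63, 64, 66, 74, 90, 105, 119, 138, 156, 164, 163, 161, 161, 162, 162, 154, 129, 92, 65, 59, 61, 61, 62, 62, 62, 62, 63]
[57, 57, 57, 57, 56, 56, 56, 56, 56, 57, 63, 81, 100, 108, 107, 110, 120, 138, 153, 158, 160, 162, 162, 152, 122, 83, 59, 56, 56, 58, 59, 60, 60, 60]
[63, 63, 61, 60, 59, 59, 58, 60, 85, 126, 154, 165, 168, 169, 167, 163, 160, 160, 161, 162, 162, 161, 160, 160, 161, 163, 164, 164, 164, 164, 166, 169, 169, 161, 140, 113, 87, 69, 61, 60, 60, 60, 59, 60, 60, 60, 60, 60]
[60, 60, 59, 60, 60, 60, 60, 60, 67, 85, 111, 138, 156, 162, 162, 160, 160, 160, 160, 157, 153, 150, 148, 148, 148, 146, 142, 138, 138, 139, 140, 142, 140, 137, 138, 135, 110, 76, 58, 56, 57, 57, 58, 59, 59, 60, 61, 60]
140 [192, 192, 193, 193, 193, 193, 193, 193, 193, 193, 194, 194, 194, 194, 195, 194, 194, 195, 195, 195, 195, 195, 195, 195, 195, 195, 195, 194, 195, 195, 195, 195, 194, 194, 194, 189, 174, 153, 133, 123] [100, 95, 89, 89, 93, 98, 105, 111, 115, 117, 118, 117, 117, 118, 117, 117, 117, 117, 117, 116, 116, 116, 116, 117, 116, 116, 116, 116, 115, 115, 116, 115, 
[... 307 characters left out ...]
 87, 90, 95, 99, 102, 105, 109, 114, 116, 117, 117, 116, 115, 115, 119, 122, 126, 128, 128]
160 [85, 84, 83, 81, 79, 76, 84, 101, 112, 112, 111, 111, 112, 112, 113, 114, 115, 117, 116, 116, 117, 117, 117, 118, 119, 116, 102, 82, 67, 65, 67, 73, 80, 88, 96, 105, 111, 114, 115, 115] [87, 77, 69, 64, 60, 58, 62, 76, 99, 116, 123, 124, 122, 120, 120, 119, 119, 119, 118, 118, 116, 116, 116, 116, 116, 115, 113, 110, 111, 114, 116, 116, 116, 116, 116, 115, 114, 117, 135, 163]
244 23 [-0.      0.0259  0.1363] [0.005  0.0299 0.118 ]
244 36 [0.     0.0299 0.1195] [0.005  0.0345 0.0987]
391 23 [ 0.     -0.0248  0.136 ] [ 0.005  -0.0286  0.1177]
391 36 [-0.     -0.0286  0.1191] [ 0.005  -0.0331  0.0983]
```

Run:
```python
from st import *
im=cv2.imread('pics/w3.png',0)
for r in (24,28,32,34,35):
  e=[]
  for a,b,up in ((220,242,1),(242,268,0),(368,390,1),(392,416,0)):
    p=im[r,a:b].astype(float); th=105
    k=[i for i in range(len(p)-1) if (p[i]-th)*(p[i+1]-th)<0]; k=k[0] if k else None
    e.append(None if k is None else round(a+k+(th-p[k])/(p[k+1]-p[k]),1))
  print(r,e)
o=ctrl.get_obs();C=cam('wrist',o);print('cam z',C[3][2,3],'rel',rel(o)[1])
c,s=np.cos(Y),np.sin(Y)
def z_for(u1,u2,v,w):
    f=lambda z:np.linalg.norm(onz(C,u1,v,z)-onz(C,u2,v,z))-w
    from scipy.optimize import brentq
    z=brentq(f,0,.2);m=(onz(C,u1,v,z)+onz(C,u2,v,z))/2;e=onz(C,u2,v,z)-onz(C,u1,v,z);d=m[:2]-P0
    return z,[c*d[0]+s*d[1],-s*d[0]+c*d[1]],np.degrees(np.arctan2(e[0],-e[1]))
for v in (32,34,36): print(v,z_for(228.7,404.7,v,.072))
```

```text
24 [np.float64(229.1), None, None, None]
28 [np.float64(228.5), np.float64(253.9), np.float64(379.1), np.float64(404.1)]
32 [np.float64(228.5), np.float64(256.6), np.float64(376.5), np.float64(404.1)]
34 [np.float64(228.8), np.float64(257.4), np.float64(375.5), np.float64(403.9)]
35 [np.float64(229.6), np.float64(257.1), np.float64(375.4), np.float64(403.7)]
cam z 0.25337576712187654 rel [-0.1008 -0.0002  0.1841]
32 (0.11527382808877834, [np.float64(0.002444256454331995), np.float64(0.001016942015485932)], np.float64(8.415646446864372))
34 (0.11549383767048259, [np.float64(0.0016562099383459383), np.float64(0.0010181993472385368)], np.float64(8.41557296543488))
36 (0.11571384725241708, [np.float64(0.0008681634187860242), np.float64(0.0010194566674533196)], np.float64(8.415499249130566))
```

Emit:
carry_out(steps=[0.01, -0.0015, 0, 0, 0, 0, 0, 0.02, -0.0015, 0, 0, 0, 0, 0, 0.028, -0.0015, 0, 0, 0, 0, 0, 0.033, -0.0015, 0, 0, 0, 0, 0, 0.035, -0.0015, 0, 0, 0, 0, 0, 0.035, -0.0015, 0, 0, 0, 0, 0])

```text
time_s: 5.9
eef_pos: [0.4937, 0.2201, 0.1837]
eef_rot: [0.0, 0.997, 0.074, -0.0]
wrist_force: [0.3, -0.2, -2.3]
opening: 0.132
grasp_force: 58.8
```

Run:
```python
from st import *
o,im=shot('wrist','w4.png'); M,r=rel(o)
_,a=shot('scene','s4.png');_,b=shot('side','d4.png')
print(o['time_s'],r,np.degrees(np.arctan2(M[1,0],M[0,0])),o['wrist_force'],o['torque'])
m=np.zeros((600,800,3),np.uint8)
z=lambda i,k:cv2.resize(i[:,:,::-1],None,fx=k,fy=k,interpolation=cv2.INTER_CUBIC)
m[:340,:340]=z(a[150:235,315:400],4);m[:340,342:742]=z(b[155:240,330:430],4);m[342:592,:750]=z(im[80:205,132:507],2)
cv2.imwrite('pics/crop4.png',m)
```

```text
5.9 [-0.0657  0.0018  0.1837] 8.463546324986956 [ 0.3484 -0.1921 -2.2686] [-0.0365  0.0079 -0.0131]
```

View pics/crop4.png

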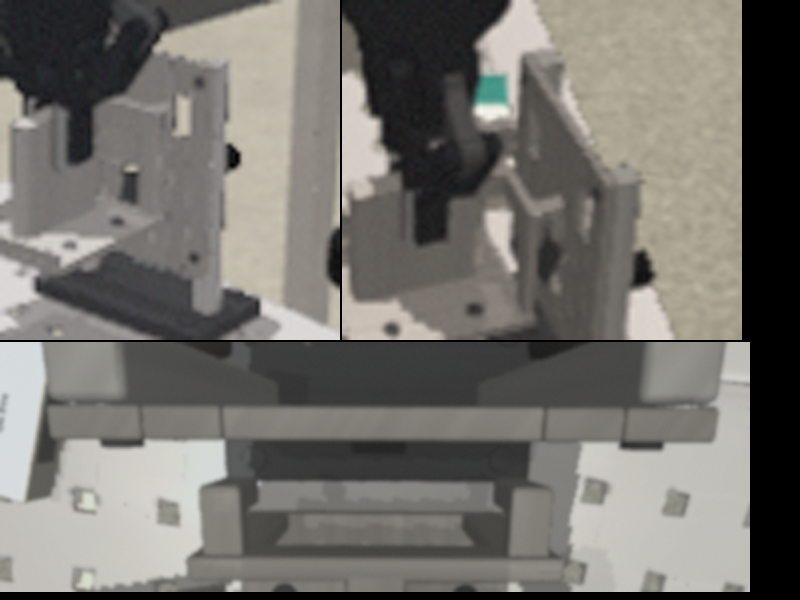

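Panel top (crop row 440, columns 48–717) and hooks (203–243 and 512–552) are centred to within 0.6 mm. Their relative height suggests raising about 2 mm. I'll advance gently.

Emit:
carry_out(steps=[0, 0.0005, -0.002, 0, 0, 0, 0, 0.002, 0.0005, -0.002, 0, 0, 0, 0, 0.004, 0.0005, -0.002, 0, 0, 0, 0, 0.005, 0.0005, -0.002, 0, 0, 0, 0, 0.006, 0.0005, -0.002, 0, 0, 0, 0, 0.007, 0.0005, -0.002, 0, 0, 0, 0, 0.007, 0.0005, -0.002, 0, 0, 0, 0])

```text
time_s: 6.75
eef_pos: [0.5006, 0.2206, 0.1858]
eef_rot: [0.0, 0.997, 0.074, -0.0]
wrist_force: [-0.1, -0.7, -1.1]
opening: 0.136
grasp_force: 58.8
```

Emit:
carry_out(steps=[0.001, 0, 0, 0, 0, 0, 0, 0.002, 0, 0, 0, 0, 0, 0, 0.003, 0, 0, 0, 0, 0, 0, 0.003, 0, 0, 0, 0, 0, 0])

```text
time_s: 7.15
eef_pos: [0.503, 0.221, 0.1856]
eef_rot: [0.0, 0.997, 0.074, -0.001]
wrist_force: [-3.9, -1.2, -0.5]
opening: 0.127
grasp_force: 59.0
```

Run:
```python
from st import *
o=ctrl.get_obs();M,r=rel(o);print(r,M.T@o['wrist_force'],M.T@o['torque'])
o,im=shot('wrist','w5.png');print(M.T@ctrl.get_obs()['wrist_force'],M.T@ctrl.get_obs()['torque'])
g=cv2.imread('pics/w5.png')
cv2.imwrite('pics/crop5.png',cv2.resize(g[60:210,170:470],None,fx=2.6,fy=2.6,interpolation=cv2.INTER_CUBIC))
```

```text
[-0.0564  0.0014  0.1856] [-4.0086  0.6419  0.49  ] [ 0.0014 -0.4448 -0.0019]
[-3.6819 -0.0426  2.0908] [-0.0443 -0.4575 -0.0059]
```

View pics/crop5.png

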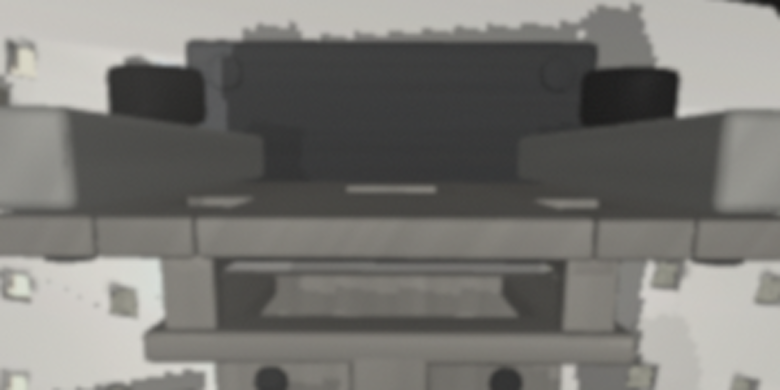

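Contact is about 4 N, symmetric, with the tongue tips roughly at the panel face, so it looks like a small height miss. I'll probe upward with a light push.

Emit:
carry_out(steps=[0, 0, -0.0007, 0, 0, 0, 0, 0, 0, -0.0014, 0, 0, 0, 0, 0.001, 0, -0.0014, 0, 0, 0, 0, 0.001, 0, -0.0014, 0, 0, 0, 0])

```text
time_s: 7.6
eef_pos: [0.5032, 0.221, 0.1867]
eef_rot: [0.0, 0.997, 0.074, -0.002]
wrist_force: [-6.9, -2.6, -1.3]
opening: 0.13
grasp_force: 58.9
```

```bash
cat > q.py <<'E'
from st import *
o=ctrl.get_obs();M,r=rel(o);print(o['time_s'],r,M.T@o['wrist_force'],M.T@o['torque'])
E
python3 q.py
```

```text
7.6 [-0.0563  0.0014  0.1867] [-7.1794  1.5921  1.334 ] [-0.0053 -1.114   0.03  ]
```

Emit:
carry_out(steps=[0, 0, -0.0007, 0, 0, 0, 0, 0, 0, -0.0014, 0, 0, 0, 0, 0, 0, -0.002, 0, 0, 0, 0, 0, 0, -0.002, 0, 0, 0, 0])

```text
time_s: 8.0
eef_pos: [0.503, 0.221, 0.1881]
eef_rot: [0.0, 0.997, 0.074, -0.002]
wrist_force: [-5.8, -1.0, -4.3]
opening: 0.13
grasp_force: 58.3
```

```bash
python3 q.py
```

```text
8.0 [-0.0564  0.0014  0.1881] [-5.8871  0.1675  4.3528] [-0.0202 -0.9637 -0.0092]
```

Emit:
carry_out(steps=[0, 0, -0.001, 0, 0, 0, 0, 0, 0, -0.002, 0, 0, 0, 0, 0, 0, -0.003, 0, 0, 0, 0, 0, 0, -0.003, 0, 0, 0, 0])

```text
time_s: 8.4
eef_pos: [0.503, 0.221, 0.1911]
eef_rot: [0.0, 0.997, 0.074, -0.002]
wrist_force: [-5.9, -0.9, -5.0]
opening: 0.132
grasp_force: 58.3
```

```bash
python3 q.py
```

```text
8.4 [-0.0565  0.0014  0.1911] [-5.9749  0.0393  5.0342] [-0.0172 -1.0268 -0.0748]
```

Emit:
carry_out(steps=[0, 0, 0.002, 0, 0, 0, 0, 0, 0, 0.004, 0, 0, 0, 0, 0, 0, 0.006, 0, 0, 0, 0, 0, 0, 0.007, 0, 0, 0, 0, 0, 0, 0.008, 0, 0, 0, 0, 0, 0, 0.0085, 0, 0, 0, 0])

```text
time_s: 9.0
eef_pos: [0.5054, 0.2213, 0.1842]
eef_rot: [-0.0, 0.997, 0.074, 0.001]
wrist_force: [0.5, 0.9, -2.5]
opening: 0.126
grasp_force: 58.7
```

```bash
python3 q.py
```

```text
9.0 [-0.054   0.0013  0.1842] [ 0.6151 -0.852   2.4751] [-0.0274  0.0361 -0.0159]
```

The hooks dropped into the slots: x advanced and the force vanished. I'll advance in small steps.

Emit:
carry_out(steps=[0.001, 0, 0, 0, 0, 0, 0, 0.002, 0, 0, 0, 0, 0, 0, 0.003, 0, 0, 0, 0, 0, 0, 0.004, 0, 0, 0, 0, 0, 0, 0.004, 0, 0, 0, 0, 0, 0])

```text
time_s: 9.5
eef_pos: [0.5087, 0.2218, 0.1839]
eef_rot: [-0.0, 0.997, 0.074, 0.0]
wrist_force: [-0.1, -0.1, -1.7]
opening: 0.129
grasp_force: 58.7
```

```bash
python3 q.py
```

```text
9.5 [-0.0507  0.0013  0.1839] [-0.1498  0.1266  1.6571] [-0.0202  0.0185 -0.0155]
```

Emit:
carry_out(steps=[0.001, 0, 0, 0, 0, 0, 0, 0.002, 0, 0, 0, 0, 0, 0, 0.003, 0, 0, 0, 0, 0, 0, 0.004, 0, 0, 0, 0, 0, 0, 0.005, 0, 0, 0, 0, 0, 0, 0.005, 0, 0, 0, 0, 0, 0])

```text
time_s: 10.1
eef_pos: [0.513, 0.2225, 0.1837]
eef_rot: [0.0, 0.997, 0.074, -0.001]
wrist_force: [-2.8, -0.9, -0.2]
opening: 0.131
grasp_force: 59.1
```

```bash
python3 q.py
```

```text
10.1 [-0.0464  0.0013  0.1837] [-2.9359  0.464   0.2108] [-0.0638 -0.6283  0.0555]
```

Emit:
carry_out(steps=[0.001, 0, 0, 0, 0, 0, 0, 0.002, 0, 0, 0, 0, 0, 0, 0.0025, 0, 0, 0, 0, 0, 0, 0.0025, 0, 0, 0, 0, 0, 0])

```text
time_s: 10.5
eef_pos: [0.5146, 0.2228, 0.1833]
eef_rot: [0.0, 0.997, 0.074, -0.002]
wrist_force: [-6.9, -2.3, 2.8]
opening: 0.13
grasp_force: 59.3
```

```bash
python3 q.py
```

```text
10.5 [-0.0447  0.0014  0.1833] [-7.1725  1.2435 -2.7609] [-0.0609 -1.2379 -0.0356]
```

Grip is now about −52 mm from the face, inside the seating window. I'll press down slowly.

Emit:
carry_out(steps=[0, 0, 0.001, 0, 0, 0, 0, 0, 0, 0.002, 0, 0, 0, 0, 0, 0, 0.003, 0, 0, 0, 0, 0, 0, 0.004, 0, 0, 0, 0, 0, 0, 0.004, 0, 0, 0, 0])

```text
time_s: 11.0
eef_pos: [0.5148, 0.2229, 0.1795]
eef_rot: [0.0, 0.997, 0.074, -0.001]
wrist_force: [-5.8, -1.0, 2.7]
opening: 0.135
grasp_force: 59.6
```

```bash
python3 q.py
```

```text
11.0 [-0.0444  0.0015  0.1795] [-5.8605  0.1157 -2.6373] [-0.0555 -1.1572  0.065 ]
```

Emit:
carry_out(steps=[0, 0, 0.001, 0, 0, 0, 0, 0, 0, 0.002, 0, 0, 0, 0, 0, 0, 0.003, 0, 0, 0, 0, 0, 0, 0.004, 0, 0, 0, 0, 0, 0, 0.005, 0, 0, 0, 0, 0, 0, 0.005, 0, 0, 0, 0])

```text
time_s: 11.6
eef_pos: [0.5149, 0.2228, 0.1743]
eef_rot: [0.0, 0.997, 0.074, -0.001]
wrist_force: [-5.1, -0.3, 1.2]
opening: 0.131
grasp_force: 59.4
```

```bash
python3 q.py
```

```text
11.6 [-0.0444  0.0014  0.1743] [-5.1089 -0.4613 -1.2351] [ 0.0437 -1.0664 -0.0578]
```

Emit:
carry_out(steps=[0, 0, 0.001, 0, 0, 0, 0, 0, 0, 0.002, 0, 0, 0, 0, 0, 0, 0.003, 0, 0, 0, 0, 0, 0, 0.004, 0, 0, 0, 0, 0, 0, 0.004, 0, 0, 0, 0])

```text
time_s: 12.1
eef_pos: [0.5148, 0.2228, 0.1702]
eef_rot: [0.0, 0.997, 0.074, -0.001]
wrist_force: [-5.4, -0.5, 0.1]
opening: 0.129
grasp_force: 59.4
```

```bash
python3 q.py
```

```text
12.1 [-0.0445  0.0014  0.1702] [-5.4191 -0.3223 -0.1178] [ 0.0399 -1.0255  0.0056]
```

Emit:
carry_out(steps=[0, 0, 0.001, 0, 0, 0, 0, 0, 0, 0.002, 0, 0, 0, 0, 0, 0, 0.003, 0, 0, 0, 0, 0, 0, 0.003, 0, 0, 0, 0])

```text
time_s: 12.5
eef_pos: [0.516, 0.2229, 0.1677]
eef_rot: [-0.0, 0.997, 0.074, 0.0]
wrist_force: [-0.1, 0.5, -2.8]
opening: 0.131
grasp_force: 58.7
```

```bash
python3 q.py
```

```text
12.5 [-0.0432  0.0013  0.1677] [ 0.006  -0.5522  2.8456] [ 0.0173 -0.0843 -0.0108]
```

The sideways force vanished and x moved forward 1.2 mm, which looks like the catch clicking. I'll keep going down until I feel the necks seat.

Emit:
carry_out(steps=[0, 0, 0.0007, 0, 0, 0, 0, 0, 0, 0.0015, 0, 0, 0, 0, 0, 0, 0.0015, 0, 0, 0, 0])

```text
time_s: 12.8
eef_pos: [0.516, 0.2229, 0.1673]
eef_rot: [0.0, 0.997, 0.074, 0.0]
wrist_force: [-5.2, -1.0, 6.2]
opening: 0.13
grasp_force: 60.1
```

```bash
python3 q.py
```

```text
12.8 [-0.0432  0.0013  0.1673] [-5.337   0.2357 -6.225 ] [-0.0743 -0.6927  0.0556]
```

Emit:
carry_out(steps=[0, 0, 0.0006, 0, 0, 0, 0, 0, 0, 0.001, 0, 0, 0, 0, 0, 0, 0.001, 0, 0, 0, 0])

```text
time_s: 13.1
eef_pos: [0.516, 0.2229, 0.1673]
eef_rot: [0.0, 0.997, 0.074, 0.0]
wrist_force: [-9.1, -2.0, 13.2]
opening: 0.132
grasp_force: 61.3
```

```bash
python3 q.py
```

```text
13.1 [-0.0432  0.0014  0.1673] [ -9.3106   0.6392 -13.1706] [-0.1256 -1.2846 -0.0893]
```

Seated hard: z held at .1673 as the force rose, and travel from entry was 16.4 mm. I'll relax the push and release.

Emit:
carry_out(steps=[0, 0, -0.001, 0, 0, 0, 0, 0, 0, -0.0018, 0, 0, 0, 0, 0, 0, -0.0018, 0, 0, 0, 0, 0, 0, -0.0018, 0, 0, 0, 0.3, 0, 0, -0.0018, 0, 0, 0, 0.6, 0, 0, -0.0018, 0, 0, 0, 0.6, 0, 0, -0.0018, 0, 0, 0, 0.6, 0, 0, -0.0018, 0, 0, 0, 0.6])

```text
time_s: 13.9
eef_pos: [0.516, 0.2229, 0.1671]
eef_rot: [-0.0, 0.997, 0.074, 0.0]
wrist_force: [0.1, 0.6, -0.3]
opening: 0.603
grasp_force: 0.0
```

```bash
python3 q.py
python3 - <<'E'
from st import *
o,im=shot('wrist','w6.png')
_,a=shot('scene','s6.png');_,b=shot('side','d6.png')
m=np.zeros((600,800,3),np.uint8)
z=lambda i,k:cv2.resize(i[:,:,::-1],None,fx=k,fy=k,interpolation=cv2.INTER_CUBIC)
m[:340,:340]=z(a[150:235,315:400],4);m[:340,342:742]=z(b[155:240,330:430],4);m[342:592,:750]=z(im[80:205,132:507],2)
cv2.imwrite('pics/crop6.png',m)
E
```

```text
13.9 [-0.0433  0.0013  0.1671] [ 0.1438 -0.5861  0.347 ] [ 0.0126 -0.0095 -0.0141]
```

View pics/crop6.png

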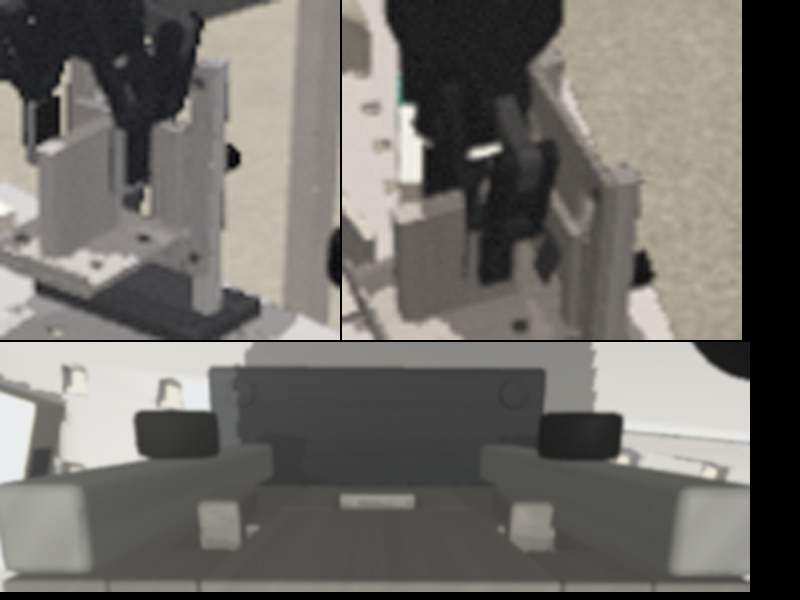

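The picture shows both tongues through the slots, seen from behind at (220,525) and (532,525), with the bracket flush and level. I'll retreat straight up, then back.

Emit:
carry_out(steps=[0, 0, -0.01, 0, 0, 0, 0.6, 0, 0, -0.03, 0, 0, 0, 0.6, 0, 0, -0.06, 0, 0, 0, 0.6, 0, 0, -0.1, 0, 0, 0, 0.6, -0.03, 0, -0.12, 0, 0, 0, 0.6, -0.03, 0, -0.12, 0, 0, 0, 0.6, -0.03, 0, -0.12, 0, 0, 0, 0.6])

```text
time_s: 14.75
eef_pos: [0.4863, 0.2186, 0.2882]
eef_rot: [-0.0, 0.997, 0.074, 0.001]
wrist_force: [-0.3, -0.2, 0.1]
opening: 0.601
grasp_force: 0.0
```

```bash
python3 q.py
python3 - <<'E'
from st import *
o,im=shot('wrist','w7.png')
_,a=shot('scene','s7.png');_,b=shot('side','d7.png')
m=np.zeros((600,800,3),np.uint8)
z=lambda i,k:cv2.resize(i[:,:,::-1],None,fx=k,fy=k,interpolation=cv2.INTER_CUBIC)
m[:340,:340]=z(a[150:235,315:400],4);m[:340,342:742]=z(b[155:240,330:430],4);m[342:592,:750]=z(im[10:135,132:507],2)
cv2.imwrite('pics/crop7.png',m)
E
```

```text
14.75 [-0.0733  0.0014  0.2882] [-0.2967  0.1789 -0.0739] [-0.0071 -0.0026 -0.0246]
```

View pics/crop7.png

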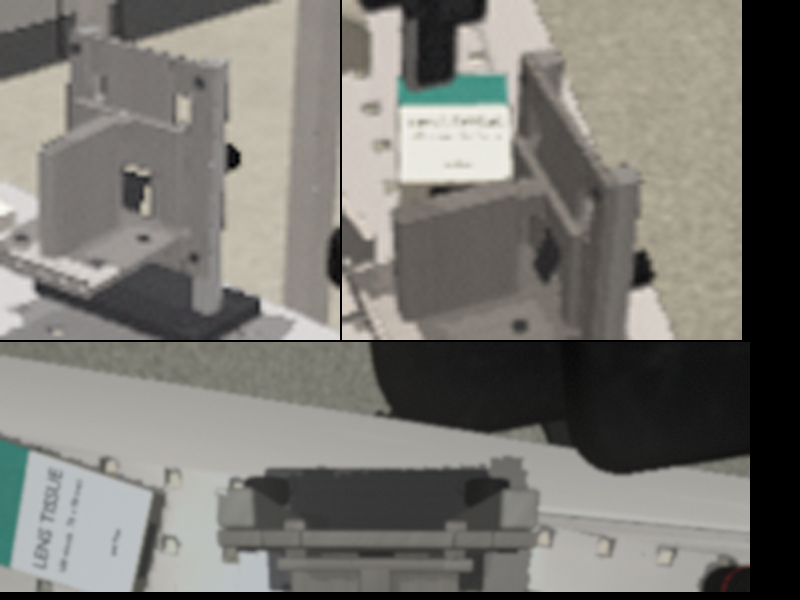

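The bracket hangs level and flush on both hooks (crop (130,110)), the gripper is clear, and the other objects are untouched. Handing in.

```bash
python3 -c "
from bench import ctrl
print(ctrl.hand_in())"
```

```text
the job is handed in; nothing more can be done
None
```

I hung the bracket on the stand by both hooks, pressed it fully home with no more than about 16 N, released it and handed the job in at about 15 s; the catch click was felt rather than seen, and the hand-in returned no verdict.

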